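# Cold chisel with a straightedge for the evidence photograph

### The arm

A 7-joint arm with a two-finger parallel gripper is mounted at the origin on the work surface. World frame = base frame: x ahead of the robot, y to its left, z up, the work surface at z = 0. Lengths are in m, angles in rad, forces in N, time in s.
With the tool pointing down it reaches from about 0.425 to 0.925 m from the base axis. Payload 6.8 kg.
Tool frame: the origin (TCP) lies at the very end of the fingers, on their centre line; the grasp point (between the pads) lies 19 mm behind it; z points along the fingers, y is the line along which they close (so a half turn about z gives the same grasp; the last joint's range is limited). The gripper opens to 85 mm and grips with 20 to 120 N. Pads are 22 mm wide; open, the fingers measure 114 mm over their backs; the gripper's body (76 mm by 85 mm) begins 54 mm behind the grasp point. The pads swing forward as they close: fully open they stand 13 mm farther back than shut.
Start: joints at [0.995, 0.477, 0.022, 1.555, -0.011, 1.109, -0.083], TCP at [0.304, -0.602, 0.205] pointing down, gripper open.
Joint ranges: [-2.96, 2.96], [-0.34, 2.1], [-1.41, 1.46], [0.24, 2.44], [-1.37, 4.51], [0.17, 1.92], [-2.96, 2.96]. Speed limits (rad/s): [2.39, 2.39, 3.14, 3.14, 3.14, 3.14, 3.14].

### API

Orientations are given as a unit quaternion [w, x, y, z].
In Python, from station import bot gives the robot as it stands.
- The arm moves only by the tool jog_arm, never from a script. Its argument "motion" is a list of rows, each a list of 7 numbers: the turn, a rotation vector about the tool's x, y, z in rad, then the shift along the tool's x, y, z in mm, then the finger opening in mm, from 0 to 85.4. A call has 1 to 10 rows; each row is the pose to reach, as a shift and turn from the pose commanded when the call began, along the tool's axes at that moment; what a row does not reach only later rows make up. A row lasts 1/8 s, in which the tool goes at most 62.5 mm and 10.7 degrees, less where a joint would pass 70% of its speed; a pose out of reach is approached as far as the arm can. A call with a gripper value outside its range is refused whole. The fingers move at their own pace and stop on an object; "grip_force" is the grip in N (left out, the last holds). Time passes only in rows, so rows that repeat a pose let the fingers close. It gives the time, the measured TCP pose, the force, the opening and the grip force at its end, in the units of the state.
- bot.get_obs(): the state, without advancing time (a new reading comes with each control period).
- bot.read_camera(name): name is "scene" or "top" or "wrist"; returns a dict with "pixels" (480x640x3 uint8, red, green, blue), "camera_matrix" (3x3 intrinsics, pixels), "distortion" ([k1, k2, p1, p2, k3] as OpenCV has them; the pictures are not rectified), "T" (4x4, takes a point from camera to world coordinates); the wrist camera has in their place "tool_from_camera" (4x4, takes a point from camera to tool coordinates, whose origin is the TCP and whose axes are the flange's). Camera axes: x right, y down, z forward; pixel columns grow to the right and rows downward; lengths in m; the calibration is good to about 2 mm. A picture is of the moment at which its call begins: read the wrist's pose just before it. There is no depth.
- bot.hand_in(): hands the job in; it is judged then, once.
Trained networks look in a picture, given as the dict that the camera call returned (one of the last four; its "shot" number tells which), for a name from the list of things; names that differ only in an ending like _2 or _b are one class to them, and where a whole thing is asked for, a point or a joint stands for the part that bears it (a point fixed in the world has none). Each returns a list of dicts, best first, with "score" (0 to 1); they miss things now and then, are a little off and sometimes report something else, mostly with a low value. They report only what shows in the picture. A call takes as long as a camera call. They do not tell look-alikes from the thing itself.
- bot.spot_in(thing, picture): "xy" ([column, row] in pixels, amid what is visible of it).
- bot.tip_of(thing, picture): "xy" ([column, row] in pixels: a listed point, or the origin of a listed thing).
The state is a dict: "t": time; "q": joint angles; "joint_vel": joint speeds; "joint_torque": joint torques, N m; "eef_pos": TCP position; "tool_rot": TCP orientation; "contact_force": force on the tool from outside, world axes, zero at the start; "torque": the same for the moment, N m; "gripper_width": opening from 0.0 (shut) to 1.0 (fully open); "grasp_force": force on a finger pad.
Only numpy, scipy, OpenCV 4.12 (cv2) and the standard library are available. Lean on these libraries where they do the work, as an engineer would, in place of code of your own. Each camera call takes 0.05 s, during which the arm holds its last target. There are 200 camera calls.

### The job

Pick the flat cold chisel out of the evidence tray, leaving the other things in the tray, and lay it flat in the middle of the white photo board, inside the four corner marks and lengthwise with them, setting it down rather than dropping it. Then lay the straightedge flat on the board and flush along one long side of the chisel, either side, so that it covers the whole of that side, again without dropping it. Leave the little jar on the board standing where it is.

Things in the scene. Friction and masses are not known exactly. Their poses are not given: they have to be found in the camera images.
- chisel: The target: flat cold chisel, a straight dark steel bar 130 mm long (x), 28 wide (y), 18 thick (z), about 0.4 kg; its last 40 mm towards +x thin to a 4 mm edge at full width, so both long sides are straight. Origin at its centre, 9 mm above what it lies on. Lies in the tray, in any of four places side by side, roughly along the tray's x.
- straightedge: Steel straightedge: flat base 180 mm long (x), 36 wide (y), 8 thick, ruled alike on both long edges; along its middle an upright black grip fin 90 mm long, 12 thick (y), its top 61 mm above the underside. Origin at the centre of the underside, z up; about 0.35 kg. Lies on the board on one side of the corner marks, the jar on the other side (either way round).
- board: White photo board, fixed, 240 mm (x) by 260 mm (y), 10 mm thick. Origin at the centre of its underside, on the table; its top is at z = 10 mm. Four thin black corner marks on top frame a field 160 mm (x) by 70 mm (y) about its centre. Board and tray stand side by side, either one on the left.
- tray: White plastic evidence tray, fixed, open on top, 260 mm (x) by 300 mm (y) outside, 40 mm high, walls and floor 5 mm. Origin at the centre of its underside, on the table. Holds the chisel and three other steel things side by side, about 66 mm apart, and two more lying across beyond their far (+x) ends.
- punch: A bystander: pointed punch, dark square bar 14 mm wide and thick with a round taper to a point, 137 mm long (x). Origin on its axis, about the middle. Lies in the tray, in any of four places side by side, roughly along the tray's x.
- wrench: A bystander: open-ended wrench, dark steel, 150 mm long (x), thin. Origin near its middle, at its underside. Lies in the tray, in any of four places side by side, roughly along the tray's x.
- padlock: A bystander: steel padlock lying flat, body 50 mm (x) by 40 mm (y) by 24 mm, round shackle towards +x, 85 mm long in all. Origin at mid thickness, near the middle. Lies in the tray, in any of four places side by side, roughly along the tray's x.
- prybar: A bystander: small dark steel pry bar, 140 mm long (x), 14 wide, 12 thick, a short hook at one end. Origin at the middle of its underside. Lies in the tray across its far (+x) end.
- hinge: A bystander: flat steel hinge, 70 mm long (x), 28 wide, 8 thick. Origin at the middle of its underside. Lies in the tray across its far (+x) end.
- jar: A bystander: small closed sample jar, 40 mm across, 50 mm high, standing on the board on the other side of the corner marks from the straightedge. Origin at the centre of its underside.
Not all that is in view belongs to the job. What is shaped like the chisel but purple is not meant.

How it is judged:
On the way, in this order (a step that is already met when the one before it is completed fails the run):
1. the chisel lies flat and released in the middle of the board, its centre within 30 mm of the board's centre and within 0.3 rad of the board's x axis (horizontal distance between chisel and board below 0.03 m and angle between the x axis of chisel and the x axis of board, either way round below 0.3 rad and angle between the z axis of chisel and the z axis of board, either way round below 0.08 rad and z of chisel in the frame of board below 0.0215 m and contact force between the fingers and chisel below 0.05 N), for 0.2 s.
2. the straightedge lies flat on the board, released, flush along a long side of the chisel (angle between the x axis of straightedge and the x axis of chisel, either way round below 0.03 rad and (y of straightedge in the frame of chisel between 0.0295 and 0.0345 m or y of straightedge in the frame of chisel between -0.0345 and -0.0295 m) and x of straightedge in the frame of chisel between -0.03 and 0.03 m and angle between straightedge's own z axis and vertical below 0.06 rad and z of straightedge in the frame of board below 0.0125 m and contact force between the fingers and straightedge below 0.05 N), for 0.2 s.
At the end, for the whole second after the job is handed in: Chisel flat on the board, centre within 40 mm of the board's, lengthwise within 0.3 rad; straightedge flat on the board along a long side of it, parallel within 0.03 rad, gap under 2.5 mm, centres within 30 mm lengthwise; both at rest and released; the five other things in the tray (all of step 2 and horizontal distance between chisel and board below 0.04 m and angle between the x axis of chisel and the x axis of board, either way round below 0.3 rad and angle between the z axis of chisel and the z axis of board, either way round below 0.08 rad and z of chisel in the frame of board below 0.0215 m and contact force between the fingers and chisel below 0.05 N and x of punch in the frame of tray between -0.13 and 0.13 m and y of punch in the frame of tray between -0.15 and 0.15 m and z of each of punch, wrench, padlock, prybar, hinge in the frame of tray below 0.035 m and x of wrench in the frame of tray between -0.13 and 0.13 m and y of wrench in the frame of tray between -0.15 and 0.15 m and x of padlock in the frame of tray between -0.13 and 0.13 m and y of padlock in the frame of tray between -0.15 and 0.15 m and x of prybar in the frame of tray between -0.13 and 0.13 m and y of prybar in the frame of tray between -0.15 and 0.15 m and x of hinge in the frame of tray between -0.13 and 0.13 m and y of hinge in the frame of tray between -0.15 and 0.15 m and linear speed of each of chisel, straightedge below 0.01 m/s); the robot touches nothing.
It fails at once if the jar is moved more than 25 mm or tipped (distance of jar from where it was at the start of the episode above 0.025 m or angle between jar's own z axis and vertical above 0.4 rad).
It fails at once if another thing from the tray is lifted out (more than 80 mm above the table) (height (world z) of any of punch, wrench, padlock, prybar, hinge above 0.08 m).
It fails at once if the chisel is let go in the air (its centre more than 60 mm above the table with nothing of the robot touching it) (contact force between each of the fingers, the arm and chisel below 0.01 N and height (world z) of chisel above 0.06 m).
It fails at once if the straightedge is let go in the air (its underside more than 50 mm above the table with nothing of the robot touching it) (contact force between each of the fingers, the arm and straightedge below 0.01 N and height (world z) of straightedge above 0.05 m).
It also fails if it takes over 58 s, if anything falls off the work surface, if the arm or the gripper's body presses on something with over 40 N, if the wrist force passes 120 N, or if a joint passes its speed limit or range.

## Working session

There is one attempt and no reset: what is moved stays moved. The work goes in short steps, Python scripts to look and compute and a tool call to move; the robot and the scene stay as the last step left them, time stands still between calls to the robot, and variables do not carry over. Pictures are saved under pics/ and viewed, at most 13 in all, crops included, and the job is handed in when it is done.

Besides the shell and the picture viewer there is one more tool, called after "Request:" as name(argument=value, ...) on one line, values as JSON. jog_arm: Moves the arm, as the interface text tells. Its arguments: {"type":"object","properties":{"motion":{"type":"array"},"grip_force":{"type":"number"}},"required":["motion"]}

```bash
ls; mkdir -p pics
cat > h.py <<'E'
import numpy as np, cv2
from station import bot
from scipy.spatial.transform import Rotation as R
def tool():
    o=bot.get_obs(); q=o["tool_rot"]; T=np.eye(4)
    T[:3,:3]=R.from_quat([q[1],q[2],q[3],q[0]]).as_matrix(); T[:3,3]=o["eef_pos"]; return T
def cam(name):
    T=tool() if name=="wrist" else None
    p=bot.read_camera(name)
    p["W"]=T@np.array(p["tool_from_camera"]) if name=="wrist" else np.array(p["T"]); return p
def px2w(p,uv,z):
    n=cv2.undistortPoints(np.array(uv,float).reshape(-1,1,2),np.array(p["camera_matrix"]),np.array(p["distortion"]))[:,0]
    d=np.c_[n,np.ones(len(n))]@p["W"][:3,:3].T; c=p["W"][:3,3]
    return c+d*((z-c[2])/d[:,2])[:,None]
def w2px(p,X):
    I=np.linalg.inv(p["W"]); return cv2.projectPoints(np.array(X,float).reshape(-1,3),cv2.Rodrigues(I[:3,:3])[0],I[:3,3],np.array(p["camera_matrix"]),np.array(p["distortion"]))[0][:,0]
def save(p,f): cv2.imwrite("pics/"+f,np.ascontiguousarray(p["pixels"][:,:,::-1]))
E
python3 - <<'E'
from h import *
p=cam("top"); save(p,"top0.png"); print(np.round(p["W"],3).tolist())
for n,z in [("chisel",.014),("straightedge",.03),("board",.01),("tray",.0),("jar",.035),("punch",.012),("wrench",.01),("padlock",.017),("prybar",.01),("hinge",.01)]:
    for k,f in (("spot",bot.spot_in),("tip",bot.tip_of)):
        print(n,k,[(np.round(d["xy"]).tolist(),round(d["score"],2),np.round(px2w(p,d["xy"],z)[0,:2],3).tolist()) for d in f(n,p)[:3]])
o=bot.get_obs(); print(o["t"],o["eef_pos"],o["tool_rot"])
E
```

```text
pics
[[0.021, -0.999, 0.036, 0.365], [-1.0, -0.021, -0.008, -0.076], [0.009, -0.035, -0.999, 1.545], [0.0, 0.0, 0.0, 1.0]]
chisel spot [([414.0, 219.0], 0.9, [0.456, -0.321]), ([486.0, 248.0], 0.62, [0.383, -0.517]), ([419.0, 316.0], 0.58, [0.197, -0.339])]
chisel tip [([412.0, 221.0], 0.92, [0.449, -0.317]), ([488.0, 250.0], 0.74, [0.377, -0.522]), ([418.0, 314.0], 0.63, [0.205, -0.338])]
straightedge spot [([232.0, 184.0], 0.77, [0.536, 0.163])]
straightedge tip [([232.0, 187.0], 0.92, [0.528, 0.162])]
board spot [([196.0, 195.0], 0.93, [0.507, 0.262]), ([417.0, 216.0], 0.37, [0.465, -0.329])]
board tip [([200.0, 193.0], 0.61, [0.513, 0.251])]
tray spot [([377.0, 194.0], 0.94, [0.52, -0.224])]
tray tip [([381.0, 198.0], 0.9, [0.511, -0.233])]
jar spot [([162.0, 200.0], 0.74, [0.49, 0.347]), ([364.0, 210.0], 0.19, [0.477, -0.188])]
jar tip [([166.0, 201.0], 0.48, [0.489, 0.336]), ([339.0, 206.0], 0.43, [0.485, -0.122])]
punch spot [([364.0, 209.0], 0.59, [0.479, -0.188]), ([414.0, 219.0], 0.33, [0.456, -0.322])]
punch tip [([364.0, 206.0], 0.81, [0.488, -0.189])]
wrench spot [([340.0, 202.0], 0.63, [0.498, -0.125])]
wrench tip [([341.0, 205.0], 0.68, [0.488, -0.127]), ([199.0, 193.0], 0.26, [0.512, 0.253])]
padlock spot [([391.0, 211.0], 0.91, [0.476, -0.259]), ([364.0, 211.0], 0.17, [0.475, -0.188])]
padlock tip [([391.0, 210.0], 0.92, [0.478, -0.261]), ([354.0, 155.0], 0.62, [0.623, -0.158])]
prybar spot [([405.0, 164.0], 0.5, [0.604, -0.297])]
prybar tip [([405.0, 165.0], 0.75, [0.601, -0.296])]
hinge spot [([358.0, 154.0], 0.66, [0.627, -0.169]), ([406.0, 164.0], 0.39, [0.602, -0.298])]
hinge tip [([357.0, 155.0], 0.58, [0.623, -0.166])]
1.05 [ 0.3044176  -0.60249102  0.20493577] [3.88549586e-05 9.72775687e-01 2.31748699e-01 3.50368111e-05]
```

View pics/top0.png

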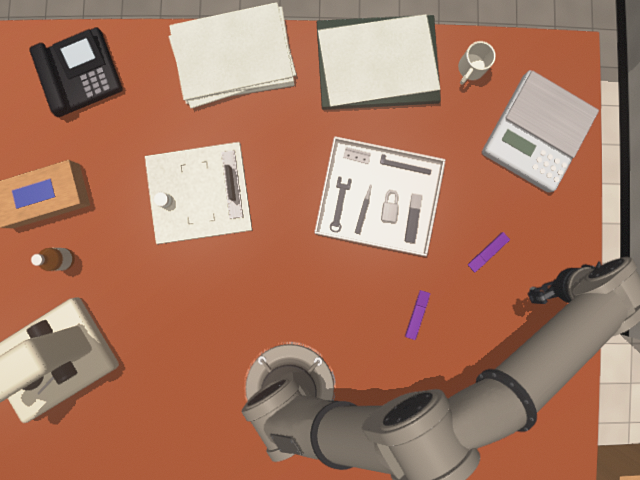

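The top picture shows the board at left (198,193), with the jar at (162,200) and the straightedge at (232,186). The tray is at (381,198). Candidates for the chisel:
- the dark bar in the tray at (413,219)
- the purple bars at (487,249) and (418,315)
- the punch at (364,208), the wrench at (341,205) and the prybar at (405,164)

By the description it is the dark bar at (413,219). One close crop to check this, with angles.

Run:
```python
from h import *
p=cam("top"); im=p["pixels"]
cv2.imwrite("pics/crop1.png",cv2.resize(np.ascontiguousarray(im[130:265,305:455,::-1]),None,fx=4,fy=4,interpolation=cv2.INTER_CUBIC))
hsv=cv2.cvtColor(im,cv2.COLOR_RGB2HSV)
def fit(mask,c,z,name):
    n,l,s,_=cv2.connectedComponentsWithStats(mask.astype(np.uint8))
    ys,xs=np.where(mask); i=np.argmin((xs-c[0])**2+(ys-c[1])**2); k=l[ys[i],xs[i]]
    ys,xs=np.where(l==k); w=px2w(p,np.c_[xs,ys],z)[:,:2].astype(np.float32)
    (c,sz,a)=cv2.minAreaRect(w*1000); print(name,len(xs),np.round(c),np.round(sz),round(a,1)); return cv2.boxPoints((c,sz,a))
dark=(hsv[...,2]<130)&(hsv[...,1]<90)
fit(dark,(413,225),.02,"chisel")
white=(hsv[...,2]>120)&(hsv[...,1]<110)
fit(white,(200,225),.01,"board"); fit(white,(381,225),.04,"tray")
fit(dark,(231,182),.045,"edge/fin")
```

```text
chisel 340 [ 439. -315.] [28. 89.] 82.1
board 8542 [515. 258.] [243. 263.] 9.6
tray 11164 [ 513. -227.] [303. 264.] 79.6
edge/fin 251 [538. 164.] [97. 21.] 7.7
```

View pics/crop1.png

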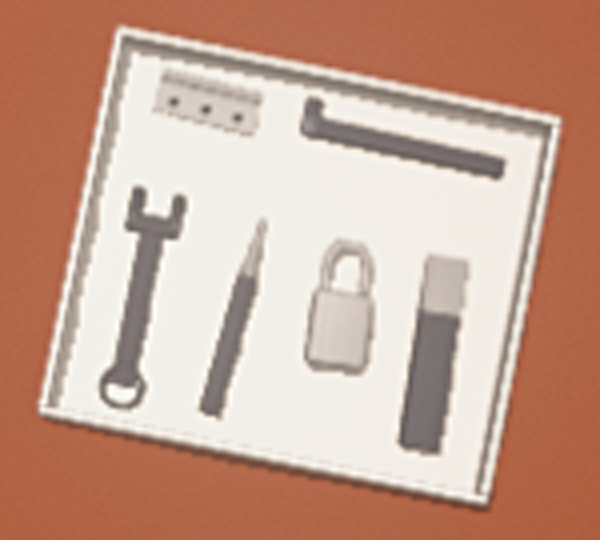

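The crop shows the bar at about (430,355) in crop pixels: a dark 90 mm body with a lighter full-width tip towards the tray's far end. That is the flat chisel, and the punch at (230,320) is clearly pointed. I'm moving above it.

Request:
jog_arm(motion=[[0, 0, 0.18, 50, -35, 10, 50], [0, 0, 0.36, 105, -75, 20, 50], [0, 0, 0.5, 160, -115, 30, 50], [0, 0, 0.606, 215, -155, 40, 50], [0, 0, 0.606, 260, -188, 45, 50], [0, 0, 0.606, 260, -188, 45, 50]])

```text
t: 1.85
eef_pos: [0.4542, -0.3123, 0.1596]
tool_rot: [-0.001, 0.998, -0.065, 0.0]
contact_force: [-0.6, 0.6, 0.7]
gripper_width: 0.58
grasp_force: 0.0
```

Run:
```python
from h import *
p=cam("wrist"); save(p,"w1.png"); T=tool(); print(T.round(3).tolist(), bot.get_obs()["t"],bot.get_obs()["gripper_width"])
for k,f in (("spot",bot.spot_in),("tip",bot.tip_of)):
    print(k,[(np.round(d["xy"]).tolist(),round(d["score"],2),np.round(px2w(p,d["xy"],.02)[0,:2],3).tolist()) for d in f("chisel",p)[:3]])
X=[[.439,-.315,.023],[.459,-.318,.023]]; print(w2px(p,X).round())
hsv=cv2.cvtColor(p["pixels"],cv2.COLOR_RGB2HSV)
m=((hsv[...,2]<130)&(hsv[...,1]<90)).astype(np.uint8)
n,l,s,c=cv2.connectedComponentsWithStats(m)
for k in range(1,n):
    if s[k,4]<800: continue
    ys,xs=np.where(l==k); r=cv2.minAreaRect((px2w(p,np.c_[xs,ys],.023)[:,:2]*1000).astype(np.float32)); print(s[k],np.round(r[0]),np.round(r[1]),round(r[2],1))
```

```text
[[0.991, -0.131, 0.0, 0.454], [-0.131, -0.991, 0.002, -0.313], [0.0, -0.002, -1.0, 0.16], [0.0, 0.0, 0.0, 1.0]] 1.9 0.5845049613646799
spot [([550.0, 269.0], 0.87, [0.378, -0.523]), ([332.0, 210.0], 0.82, [0.461, -0.322]), ([379.0, 392.0], 0.62, [0.261, -0.347])]
tip [([330.0, 215.0], 0.94, [0.457, -0.319]), ([549.0, 271.0], 0.65, [0.376, -0.521])]
[[328. 236.]
 [328. 214.]]
[    0     0   640   480 74849] [ 385. -297.] [780. 503.] 82.7
[ 199   24  169   47 3648] [ 598. -300.] [136.  26.] 77.9
[  90  124   54  157 3548] [ 490. -132.] [ 38. 142.] 79.8
[ 177  138   20  140 1878] [ 478. -192.] [ 17. 129.] 75.1
[ 316  187   31   94 2784] [ 439. -318.] [27. 88.] 82.2
```

View pics/w1.png

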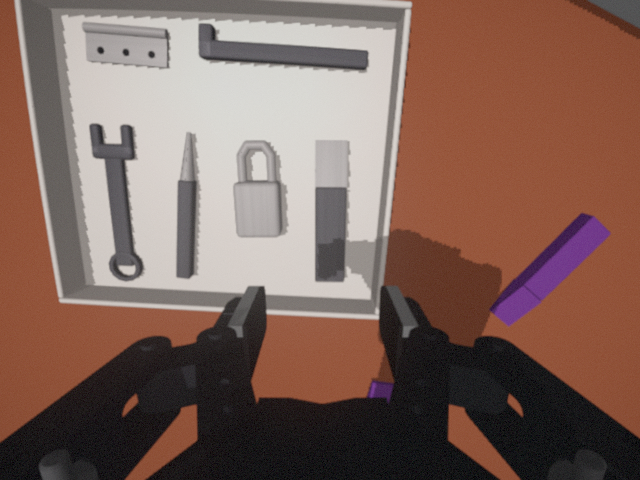

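The wrist picture confirms it: the chisel is at (330,210) with about 29 mm clear to the padlock at (258,190), and the right wall is at about 380. Going down with a narrower opening.

Request:
jog_arm(motion=[[0, 0, 0.005, 0, 1.5, 50, 42], [0, 0, 0.005, 0, 1.5, 100, 42], [0, 0, 0.005, 0, 1.5, 135, 42], [0, 0, 0.005, 0, 1.5, 152, 42], [0, 0, 0.005, 0, 1.5, 152, 42], [0, 0, 0.005, 0, 1.5, 152, 15], [0, 0, 0.005, 0, 1.5, 152, 15], [0, 0, 0.005, 0, 1.5, 152, 15], [0, 0, 0.005, 0, 1.5, 152, 15]], grip_force=70)

```text
t: 3.12
eef_pos: [0.4518, -0.319, 0.0084]
tool_rot: [0.0, 0.997, -0.071, 0.0]
contact_force: [0.5, -0.3, 0.2]
gripper_width: 0.174
grasp_force: 0.0
```

Run:
```python
from h import *
p=cam("wrist"); save(p,"w2.png"); o=bot.get_obs(); print(o["t"],o["gripper_width"],o["grasp_force"],o["contact_force"])
t=cam("top"); 
a=cv2.resize(np.ascontiguousarray(t["pixels"][150:260,340:450,::-1]),(480,480),interpolation=cv2.INTER_CUBIC)
b=cv2.resize(np.ascontiguousarray(p["pixels"][:,:,::-1]),(320,240)); c=np.zeros((480,800,3),np.uint8); c[:,:480]=a; c[:240,480:]=b
s=cam("scene"); u=w2px(s,[[.45,-.32,.02]])[0].astype(int); print(u)
c[240:,480:]=cv2.resize(np.ascontiguousarray(s["pixels"][max(u[1]-60,0):u[1]+60,max(u[0]-80,0):u[0]+80,::-1]),(320,240))
cv2.imwrite("pics/w2.png",c)
```

```text
3.175 0.17783422676253974 0.0 [-0.71987772  0.24611043  0.94733624]
[211 252]
```

View pics/w2.png

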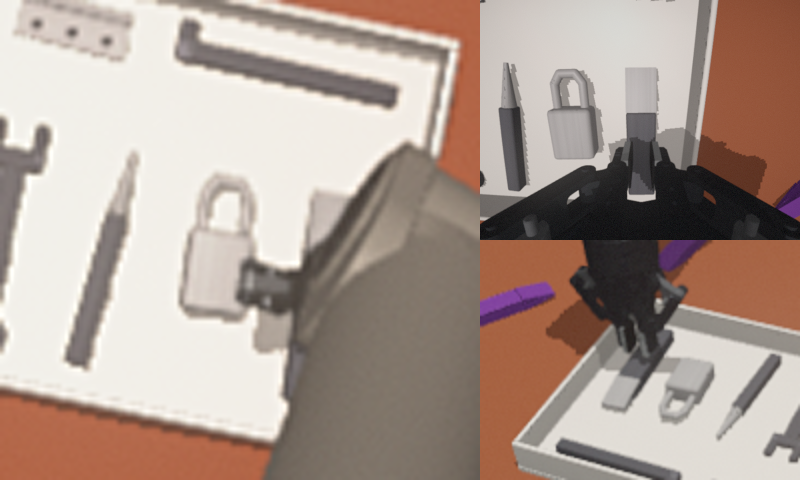

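The combined picture shows the fingers closed above the bar, near (640,165) in the upper-right panel and (640,345) in the lower-right. They shut over the chisel's top without touching it, so the tips sit higher than the reading suggests. I'll reopen and go lower in small steps, watching the force.

Request:
jog_arm(motion=[[0, 0, 0, 0, 0, -8, 42], [0, 0, 0, 0, 0, -8, 42], [0, 0, 0, 0, 0, -8, 42], [0, 0, 0, 0, 0, 0, 42], [0, 0, 0, 0, 0, 4, 42], [0, 0, 0, 0, 0, 4, 42]])

```text
t: 4.03
eef_pos: [0.451, -0.3186, 0.0032]
tool_rot: [-0.0, 0.997, -0.072, -0.001]
contact_force: [-0.1, 0.7, -0.1]
gripper_width: 0.49
grasp_force: 0.0
```

Run:
```python
from h import *
p=cam("wrist"); s=cam("scene"); T=tool(); o=bot.get_obs(); print(T[:3,3],o["gripper_width"],o["contact_force"])
def pt(x,y,z): return (T@[x,y,z,1])[:3]
h=o["gripper_width"]*.0427
X=[pt(0,0,0)]+[pt(a,b,0) for a in(-.011,.011) for b in(-h,h)]
c=np.zeros((480,800,3),np.uint8)
for p_,x0 in((s,0),(p,400)):
    u=w2px(p_,X); print(u.round().tolist()); im=np.ascontiguousarray(p_["pixels"][:,:,::-1]); 
    a,b=u[0].astype(int); a=min(max(a,50),590); b=min(max(b,60),420); im=im[b-60:b+60,a-50:a+50]; im=cv2.resize(im,(400,480),interpolation=cv2.INTER_CUBIC)
    for q in u: cv2.circle(im,(int((q[0]-a+50)*4),int((q[1]-b+60)*4)),3,(0,0,255),-1)
    c[:,x0:x0+400]=im
cv2.imwrite("pics/w3.png",c)
```

```text
[ 0.45140052 -0.31890616  0.00370758] 0.489014303758955 [ 0.06415783  0.10029583 -0.02632673]
[[212.0, 258.0], [223.0, 257.0], [206.0, 253.0], [219.0, 263.0], [202.0, 259.0]]
[[323.0, 277.0], [283.0, 296.0], [362.0, 296.0], [282.0, 257.0], [364.0, 257.0]]
```

View pics/w3.png

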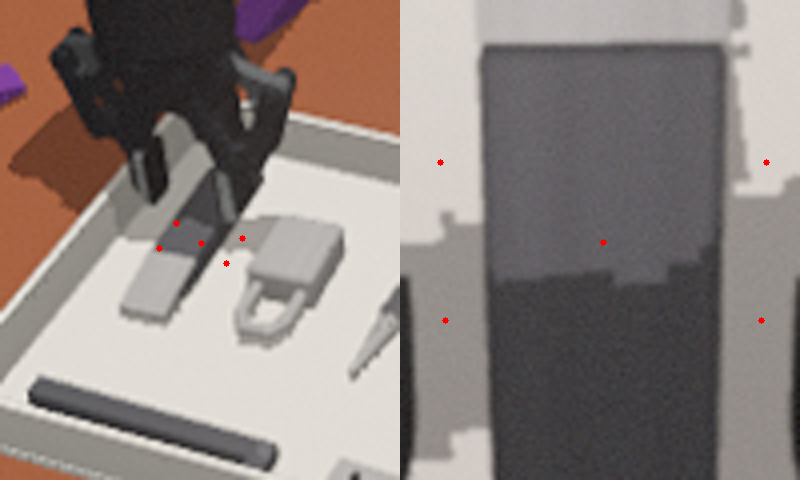

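The projected TCP (red) lies ahead of and below the visible finger tips, at about (155,200) and (228,220) in the left crop. The real tips are still clearly above the floor. Lowering gently while watching the force.

Request:
jog_arm(motion=[[0, 0, 0, 0, 0, 2, 42], [0, 0, 0, 0, 0, 4, 42], [0, 0, 0, 0, 0, 6, 42], [0, 0, 0, 0, 0, 6, 42]])

```text
t: 4.62
eef_pos: [0.4513, -0.3189, -0.0023]
tool_rot: [-0.0, 0.997, -0.072, -0.0]
contact_force: [-0.1, -0.3, -0.8]
gripper_width: 0.496
grasp_force: 0.0
```

Request:
jog_arm(motion=[[0, 0, 0, 0, 0, 2, 42], [0, 0, 0, 0, 0, 4, 42], [0, 0, 0, 0, 0, 6, 42], [0, 0, 0, 0, 0, 6, 42]])

```text
t: 5.12
eef_pos: [0.4513, -0.3188, -0.0083]
tool_rot: [-0.0, 0.997, -0.071, -0.0]
contact_force: [0.2, 0.3, 0.3]
gripper_width: 0.491
grasp_force: 0.0
```

Run:
```python
from h import *
p=cam("wrist"); s=cam("scene"); T=tool(); o=bot.get_obs(); print(T[:3,3],o["gripper_width"],o["contact_force"])
print(w2px(s,[[.451,-.319,.01],[.451,-.319,.03],[.471,-.319,.01],[.451,-.299,.01]]).round(1).tolist())
im=np.ascontiguousarray(s["pixels"][190:290,150:270,::-1]); cv2.imwrite("pics/w4.png",cv2.resize(im,None,fx=6,fy=6,interpolation=cv2.INTER_CUBIC))
```

```text
[ 0.45147023 -0.31893006 -0.00812024] 0.49194878197636555 [ 0.36791053 -0.23339276 -0.4233245 ]
[[212.0, 255.7], [210.8, 249.1], [209.2, 261.6], [220.4, 256.6]]
```

View pics/w4.png

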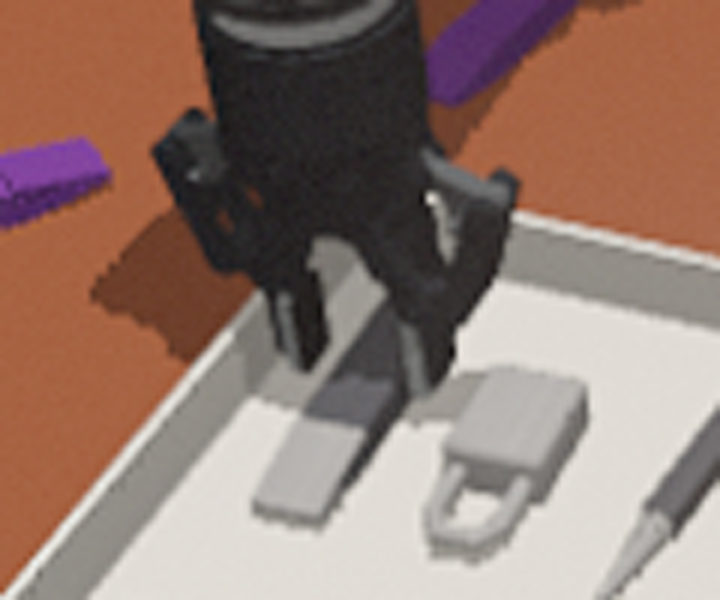

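The tips, at crop (305,360) and (425,390), straddle the bar but are still about 10–15 mm above the tray floor. There's no contact yet, so I'm lowering further.

Request:
jog_arm(motion=[[0, 0, 0, 0, 0, 2, 42], [0, 0, 0, 0, 0, 4, 42], [0, 0, 0, 0, 0, 6, 42], [0, 0, 0, 0, 0, 6, 42], [0, 0, 0, 0, 0, 6, 20], [0, 0, 0, 0, 0, 6, 20], [0, 0, 0, 0, 0, 6, 20], [0, 0, 0, 0, 0, 6, 20]])

```text
t: 6.22
eef_pos: [0.4516, -0.3189, -0.0137]
tool_rot: [-0.0, 0.997, -0.072, 0.0]
contact_force: [-0.9, 1.5, 5.1]
gripper_width: 0.307
grasp_force: 69.6
```

Gripped at 28 mm with 70 N. Lifting a little to check that it holds.

Request:
jog_arm(motion=[[0, 0, 0, 0, 0, -5, 15], [0, 0, 0, 0, 0, -15, 15], [0, 0, 0, 0, 0, -30, 15], [0, 0, 0, 0, 0, -30, 15]])

```text
t: 6.72
eef_pos: [0.4527, -0.3197, 0.0176]
tool_rot: [0.001, 0.997, -0.072, 0.001]
contact_force: [0.7, -0.2, -4.7]
gripper_width: 0.301
grasp_force: 69.6
```

Run:
```python
from h import *
s=cam("scene"); w=cam("wrist"); T=tool(); o=bot.get_obs(); print(T[:3,3],o["gripper_width"],o["grasp_force"],o["contact_force"],o["torque"])
im=np.ascontiguousarray(s["pixels"][180:280,150:250,::-1]); a=cv2.resize(im,(400,400),interpolation=cv2.INTER_CUBIC)
b=cv2.resize(np.ascontiguousarray(w["pixels"][120:440,160:480,::-1]),(400,400)); cv2.imwrite("pics/w5.png",np.hstack([a,b]))
```

```text
[ 0.45166426 -0.31901514  0.01626311] 0.3021704328674009 69.64753031730652 [ 0.02947459 -0.30549899 -5.10077676] [ 0.03715225  0.08402603 -0.01620332]
```

View pics/w5.png

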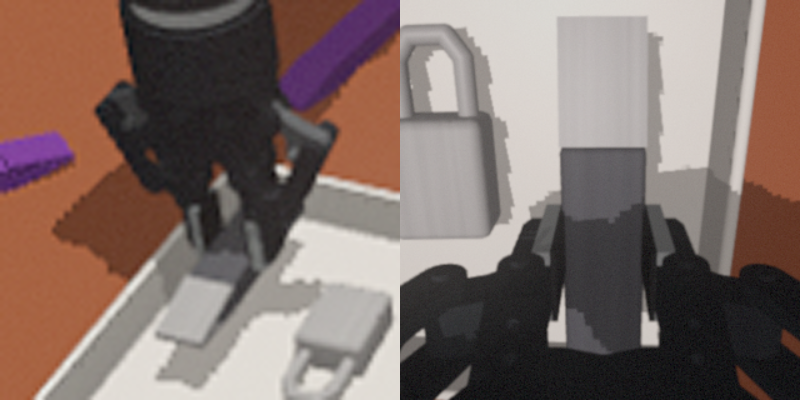

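The chisel is held level and clear of the tray floor, with the padlock at (440,130) in the right crop undisturbed. Lifting higher and carrying it over to the board.

Request:
jog_arm(motion=[[0, 0, 0, 0, 0, -30, 15], [0, 0, 0, 0, 0, -62, 15], [0, 0, 0, 0, -25, -65, 15], [0, 0, -0.05, -3, -65, -65, 15], [0, 0, -0.1, -6, -110, -65, 15], [0, 0, -0.15, -8, -155, -65, 15], [0, 0, -0.2, -10, -205, -65, 15], [0, 0, -0.25, -13, -255, -65, 15], [0, 0, -0.311, -15, -300, -65, 15], [0, 0, -0.311, -16, -335, -65, 15]])

```text
t: 8.07
eef_pos: [0.483, 0.017, 0.0806]
tool_rot: [-0.0, 0.996, 0.085, -0.0]
contact_force: [0.2, -0.1, -5.2]
gripper_width: 0.301
grasp_force: 70.3
```

Run:
```python
from h import *
T=tool(); o=bot.get_obs(); print(T[:3,3],o["gripper_width"],o["grasp_force"])
def toaxes(xy,yaw):
    d=np.r_[xy,T[2,3]]-T[:3,3]; print("shift",(T[:3,:3].T@d*1000).round(1),"turn",-(yaw-np.arctan2(T[1,0],T[0,0])))
toaxes([.5077,.2568],.1676)
p=cam("wrist"); save(p,"b1.png")
for n,z in (("board",.01),("jar",.035),("straightedge",.03)):
    print(n,[(np.round(d["xy"]).tolist(),round(d["score"],2),np.round(px2w(p,d["xy"],z)[0,:2],3).tolist()) for d in bot.spot_in(n,p)[:2]])
```

```text
[0.48304981 0.01702393 0.08062324] 0.3008944743260637 70.29611706733704
shift [ 6.490e+01 -2.321e+02  1.000e-01] turn 0.002427331367407165
board [([61.0, 206.0], 0.67, [0.476, 0.206])]
jar []
straightedge []
```

Request:
jog_arm(motion=[[0, 0, 0, 12, -45, -5, 15], [0, 0, 0, 25, -95, -5, 15], [0, 0, 0, 40, -145, -5, 15], [0, 0, 0, 52, -190, -5, 15], [0, 0, 0, 62, -220, -5, 15], [0, 0, 0, 65, -232, -5, 15], [0, 0, 0, 65, -232, -5, 15], [0, 0, 0, 65, -232, -5, 15]])

```text
t: 9.28
eef_pos: [0.5089, 0.2518, 0.0855]
tool_rot: [0.001, 0.997, 0.082, -0.0]
contact_force: [0.2, 0.0, -4.5]
gripper_width: 0.306
grasp_force: 70.5
```

Run:
```python
from h import *
T=tool(); print(T[:3,3],np.arctan2(T[1,0],T[0,0]))
p=cam("wrist"); save(p,"b2.png")
for n,z in (("board",.01),("jar",.035),("straightedge",.03),("chisel",.09)):
    print(n,[(np.round(d["xy"]).tolist(),round(d["score"],2),np.round(px2w(p,d["xy"],z)[0,:2],3).tolist()) for d in bot.spot_in(n,p)[:2]])
c,s=np.cos(.1676),np.sin(.1676)
for sx in(-1,1):
  for sy in(-1,1): print(sx,sy,w2px(p,[.515+c*.08*sx-s*.035*sy,.258+s*.08*sx+c*.035*sy,.01]).round().tolist())
```

```text
[0.50887984 0.25182442 0.08554992] 0.16516448471620954
board [([262.0, 143.0], 0.74, [0.569, 0.303])]
jar [([181.0, 254.0], 0.67, [0.49, 0.345])]
straightedge [([457.0, 209.0], 0.86, [0.548, 0.169])]
chisel [([324.0, 258.0], 0.83, [0.521, 0.253]), ([459.0, 210.0], 0.34, [0.556, 0.193])]
-1 -1 [[361.0, 327.0]]
-1 1 [[272.0, 327.0]]
1 -1 [[367.0, 112.0]]
1 1 [[262.0, 112.0]]
```

View pics/b2.png

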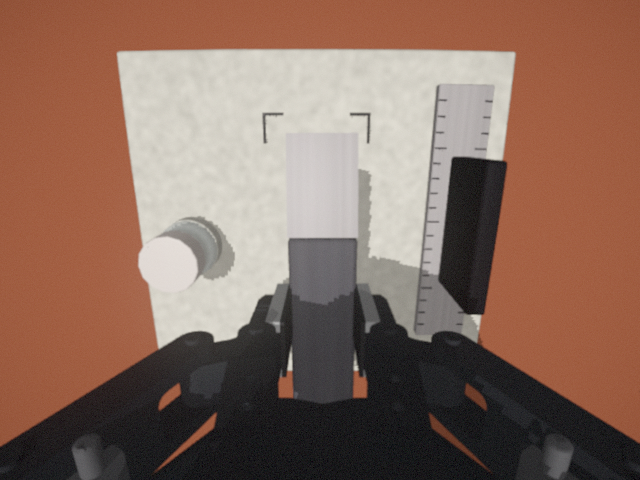

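The wrist picture shows the chisel over the field. The far corner marks are at (263,114) and (370,114), within 3 px of my prediction; the jar is at (180,250) and the straightedge at (460,210). Now lowering it.

Request:
jog_arm(motion=[[0, 0, 0, 0, -3, 30, 15], [0, 0, 0, 0, -3, 60, 15], [0, 0, 0, 0, -3, 80, 15], [0, 0, 0, 0, -3, 88, 15], [0, 0, 0, 0, -3, 90, 15], [0, 0, 0, 0, -3, 91, 15], [0, 0, 0, 0, -3, 92, 15], [0, 0, 0, 0, -3, 92.5, 15], [0, 0, 0, 0, -3, 92.5, 15]])

```text
t: 10.65
eef_pos: [0.5084, 0.2575, -0.0064]
tool_rot: [-0.0, 0.996, 0.084, 0.0]
contact_force: [0.6, 0.3, -5.3]
gripper_width: 0.304
grasp_force: 70.5
```

Not touching yet (still carrying 5 N), so going on by single millimetres.

Request:
jog_arm(motion=[[0, 0, 0, 0, 0, 1, 15], [0, 0, 0, 0, 0, 2, 15], [0, 0, 0, 0, 0, 2.5, 15], [0, 0, 0, 0, 0, 2.5, 15]])

```text
t: 11.15
eef_pos: [0.5083, 0.2575, -0.0087]
tool_rot: [0.0, 0.996, 0.084, 0.0]
contact_force: [-2.4, -1.4, 2.5]
gripper_width: 0.303
grasp_force: 71.4
```

Touched down. Releasing, then rising.

Request:
jog_arm(motion=[[0, 0, 0, 0, 0, 0, 32], [0, 0, 0, 0, 0, 0, 40], [0, 0, 0, 0, 0, 0, 44], [0, 0, 0, 0, 0, 0, 44], [0, 0, 0, 0, 0, -30, 44], [0, 0, 0, 0, 0, -70, 44], [0, 0, 0, 0, 0, -120, 44], [0, 0, 0, -40, 20, -170, 50], [0, 0, 0, -40, 20, -170, 50], [0, 0, 0, -40, 20, -170, 50]])

```text
t: 12.4
eef_pos: [0.4724, 0.2311, 0.1609]
tool_rot: [-0.0, 0.996, 0.084, 0.0]
contact_force: [-0.2, 0.6, -1.1]
gripper_width: 0.588
grasp_force: 0.0
```

```bash
cat > look.py <<'E'
from h import *
import sys
T=tool(); print(T[:3,3].round(4),round(np.arctan2(T[1,0],T[0,0]),4),bot.get_obs()["t"])
p=cam("wrist"); save(p,sys.argv[1]); hsv=cv2.cvtColor(p["pixels"],cv2.COLOR_RGB2HSV)
for n,z in (("chisel",.028),("straightedge",.03),("jar",.035)):
    d=bot.spot_in(n,p)[:1]; print(n,[(np.round(x["xy"]).tolist(),round(x["score"],2),np.round(px2w(p,x["xy"],z)[0,:2],3).tolist()) for x in d])
m=((hsv[...,2]<130)&(hsv[...,1]<90)).astype(np.uint8)
n,l,s,c=cv2.connectedComponentsWithStats(m)
for k in range(1,n):
    if s[k,4]<500: continue
    ys,xs=np.where(l==k)
    for z in(.028,.071):
        r=cv2.minAreaRect((px2w(p,np.c_[xs,ys],z)[:,:2]*1000).astype(np.float32)); print(s[k],z,np.round(r[0],1),np.round(r[1]),round(r[2],1))
E
python3 look.py b3.png
```

```text
[0.4724 0.2311 0.1609] 0.1677 12.4
chisel [([300.0, 164.0], 0.71, [0.518, 0.258])]
straightedge [([411.0, 145.0], 0.87, [0.549, 0.169])]
jar [([194.0, 179.0], 0.86, [0.492, 0.345])]
[ 400   98   40  124 3635] 0.028 [536.8 159.3] [103.  26.] 8.7
[ 400   98   40  124 3635] 0.071 [537.2 171.2] [88. 23.] 8.7
[ 283  139   34  101 3195] 0.028 [495.5 255. ] [87. 28.] 9.7
[ 283  139   34  101 3195] 0.071 [501.8 253.2] [75. 24.] 9.7
[    0   286   640   194 64432] 0.028 [284.5 204. ] [255. 770.] 9.6
[    0   286   640   194 64432] 0.071 [320.9 209.5] [218. 660.] 9.6
```

View pics/b3.png

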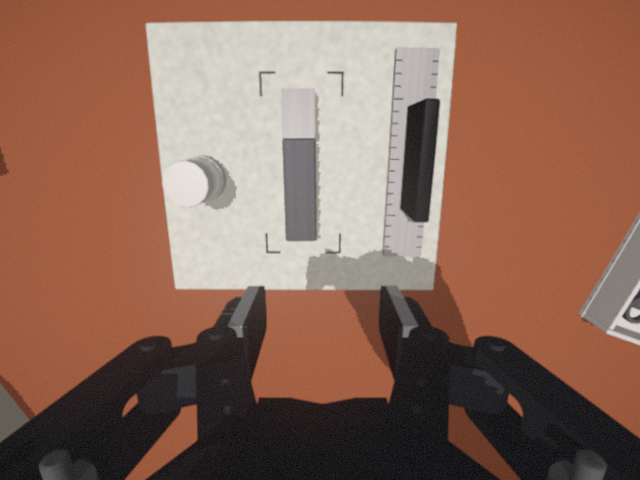

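The chisel lies between the marks at (300,165), the jar at (190,180) is untouched, and the straightedge base has corners near (395,48), (439,48), (384,255) and (421,255). I'm working out the straightedge pose from those corners.

Run:
```python
from h import *
p=cam("wrist")
print("base",(px2w(p,[[395.5,48],[439.5,48],[384,254],[421,256]],.018)*1000).round(1)[:,:2].tolist())
b=(px2w(p,[[395.5,48],[439.5,48],[384,254],[421,256]],.018)*1000)[:,:2]; r=cv2.minAreaRect(b.astype(np.float32)); print(r)
print("fintop", (px2w(p,[[413,99],[437.5,99],[404,208]],.071)*1000).round(1)[:,:2].tolist())
print("finbottom left",(px2w(p,[[408,108],[402,208]],.018)*1000).round(1)[:,:2].tolist())
c=(px2w(p,[[282,89],[315,89],[286,240],[316,240]],.028)*1000)[:,:2]; print("chisel",c.round(1).tolist())
# line fit of chisel left/right edges & straightedge left edge, subpixel gradients per row
g=cv2.cvtColor(p["pixels"],cv2.COLOR_RGB2GRAY).astype(float)
def edge(r0,r1,ca,cb,z,sign):
    pts=[]
    for r in range(r0,r1):
        t=(r-r0)/(r1-r0); cc=ca+(cb-ca)*t; k=np.arange(int(cc)-5,int(cc)+6); d=sign*(g[r,k+1]-g[r,k-1]); d=np.clip(d,0,None)
        if d.max()>15: pts.append([(k*d).sum()/d.sum(),r])
    w=px2w(p,pts,z)[:,:2]; vx,vy,x,y=cv2.fitLine(w.astype(np.float32),cv2.DIST_HUBER,0,1e-4,1e-4).ravel(); print(len(pts),"yaw",round(np.arctan(vy/vx),4),"pt",x.round(4),y.round(4))
edge(142,236,283,286,.028,-1); edge(142,236,315.5,316,.028,1); edge(55,250,395.5,384,.018,-1); edge(60,95,439,436,.018,1)
```

```text
base [[621.3, 196.6], [627.7, 161.3], [447.9, 168.6], [451.8, 133.6]]
((536.9569091796875, 165.18801879882812), (178.0758056640625, 35.895057678222656), 8.930168151855469)
fintop [[577.8, 185.5], [580.8, 168.7], [501.7, 174.3]]
finbottom left [[578.0, 176.2], [493.6, 161.9]]
chisel [[573.8, 281.6], [578.2, 255.5], [449.2, 260.8], [453.7, 234.2]]
94 yaw 0.1729 pt 0.4941 0.2693
94 yaw 0.1675 pt 0.4919 0.2392
195 yaw 0.1489 pt 0.5698 0.1893
35 yaw 0.1646 pt 0.606 0.1572
```

Request:
jog_arm(motion=[[0, 0, 0, 25, 36, 0, 44], [0, 0, 0, 52.5, 76, 0, 44], [0, 0, 0, 52.5, 76, 20, 44], [0, 0, 0, 52.5, 76, 60, 44], [0, 0, 0, 52.5, 76, 100, 44], [0, 0, 0, 52.5, 76, 135, 44], [0, 0, 0, 52.5, 76, 151, 44], [0, 0, 0, 52.5, 76, 151, 44]])

```text
t: 13.65
eef_pos: [0.536, 0.1648, 0.0088]
tool_rot: [0.0, 0.996, 0.084, -0.001]
contact_force: [-0.1, -0.5, -0.0]
gripper_width: 0.514
grasp_force: 0.0
```

Request:
jog_arm(motion=[[0, 0, 0, 0, 0, 0, 20], [0, 0, 0, 0, 0, 0, 10], [0, 0, 0, 0, 0, 0, 4], [0, 0, 0, 0, 0, 0, 4], [0, 0, 0, 0, 0, 0, 4], [0, 0, 0, 0, 0, 0, 4]], grip_force=50)

```text
t: 14.4
eef_pos: [0.5377, 0.1651, 0.0112]
tool_rot: [-0.0, 0.996, 0.084, 0.001]
contact_force: [-0.6, -1.7, 7.0]
gripper_width: 0.132
grasp_force: 50.8
```

Fin gripped at 12 mm with the tool at the chisel's own yaw. The sideways distance to the chisel's axis is 96 mm, and flush is 32, so I need 64 mm. I'll lift 6 mm and go to about 4 mm short.

Request:
jog_arm(motion=[[0, 0, 0, 0, 0, -6, 4], [0, 0, 0, 0, 0, -8, 4], [0, 0, 0, -2, -15, -8, 4], [0, 0, 0, -4, -30, -8, 4], [0, 0, 0, -6, -45, -8, 4], [0, 0, 0, -6, -55, -8, 4], [0, 0, 0, -6, -60, -8, 4], [0, 0, 0, -6, -60, -8, 4], [0, 0, 0, -6, -60, -8, 4]])

```text
t: 15.52
eef_pos: [0.5209, 0.2223, 0.0178]
tool_rot: [0.0, 0.997, 0.083, -0.0]
contact_force: [0.5, 0.4, -4.5]
gripper_width: 0.131
grasp_force: 49.2
```

```bash
python3 look.py b4.png; python3 -c "
from h import *
o=bot.get_obs(); print(o['contact_force'],o['torque'],o['gripper_width'])"
```

```text
[0.5209 0.2223 0.0178] 0.1668 15.525
chisel [([248.0, 236.0], 0.87, [0.54, 0.262])]
straightedge [([322.0, 210.0], 0.84, [0.558, 0.229])]
jar [([64.0, 310.0], 0.97, [0.489, 0.347])]
[    0   154   640   326 78857] 0.028 [485.2 218.6] [198. 406.] 9.5
[    0   154   640   326 78857] 0.071 [513.1 222.8] [144. 296.] 9.5
[  16  256  118  100 4543] 0.028 [492.2 341.6] [42. 57.] 41.2
[  16  256  118  100 4543] 0.071 [518.2 312.5] [31. 42.] 41.2
[ 0.21890629 -0.41965172 -3.42330894] [ 0.00044265  0.00834252 -0.01501406] 0.13247884294597936
```

View pics/b4.png

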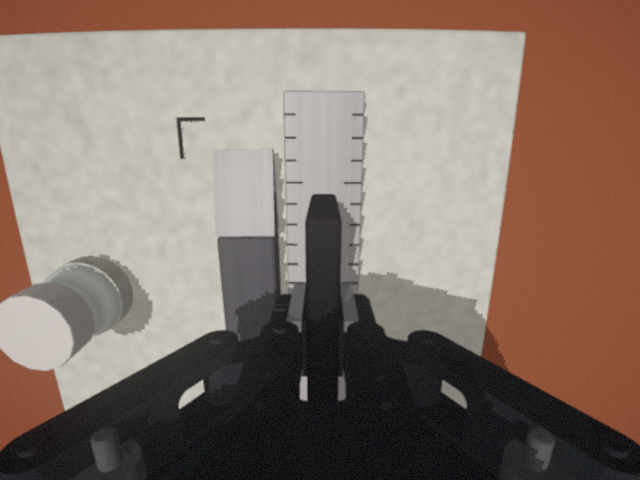

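The straightedge is held parallel to the chisel with a gap of about 4 mm (from x=278 to 285) and overhangs its end by about 27 mm. Lowering it to the board.

Request:
jog_arm(motion=[[0, 0, 0, 0, 0, 4, 4], [0, 0, 0, 0, 0, 6, 4], [0, 0, 0, 0, 0, 7, 4], [0, 0, 0, 0, 0, 7.5, 4], [0, 0, 0, 0, 0, 7.5, 4]])

```text
t: 16.35
eef_pos: [0.5204, 0.2228, 0.0112]
tool_rot: [0.0, 0.996, 0.084, -0.0]
contact_force: [-3.7, -1.7, 7.1]
gripper_width: 0.135
grasp_force: 50.8
```

On the board. Sliding it up against the chisel.

Request:
jog_arm(motion=[[0, 0, 0, 0, -1, -0.4, 4], [0, 0, 0, 0, -2, -0.4, 4], [0, 0, 0, 0, -3, -0.4, 4], [0, 0, 0, 0, -3.5, -0.4, 4], [0, 0, 0, 0, -3.5, -0.4, 4]])

```text
t: 16.98
eef_pos: [0.5209, 0.2248, 0.0112]
tool_rot: [0.001, 0.997, 0.083, 0.0]
contact_force: [-1.7, -5.8, 5.4]
gripper_width: 0.133
grasp_force: 50.5
```

Request:
jog_arm(motion=[[0, 0, 0, 0, -0.7, 0, 4], [0, 0, 0, 0, -1.4, 0, 4], [0, 0, 0, 0, -2, 0, 4], [0, 0, 0, 0, -2, 0, 4]])

```text
t: 17.48
eef_pos: [0.521, 0.2268, 0.0113]
tool_rot: [0.001, 0.997, 0.083, 0.001]
contact_force: [-0.5, -5.5, 4.7]
gripper_width: 0.129
grasp_force: 50.3
```

Run:
```python
from h import *
T=tool(); o=bot.get_obs(); print(T[:3,3],o["t"],T[:3,:3].T@o["contact_force"])
p=cam("wrist"); s=cam("scene"); u=w2px(s,[[.52,.24,.02]])[0].astype(int)
a=cv2.resize(np.ascontiguousarray(p["pixels"][80:330,180:400,::-1]),(440,500))
y0,x0=max(u[1]-62,0),max(u[0]-45,0); b=cv2.resize(np.ascontiguousarray(s["pixels"][y0:y0+125,x0:x0+90,::-1]),(360,500),interpolation=cv2.INTER_CUBIC)
cv2.imwrite("pics/b5.png",np.hstack([a,b]))
```

```text
[0.52103863 0.22681288 0.01128362] 17.475 [-1.4410364   5.32257653 -4.73931406]
```

View pics/b5.png

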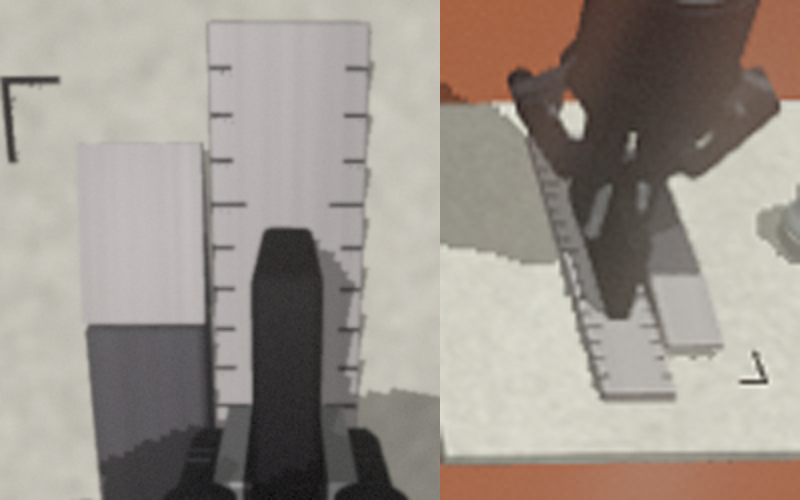

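The picture shows the two almost touching (crop x≈208–212) and parallel, and the computed offset is 32.4 mm. One more small push to seat them flush, then release and rise.

Request:
jog_arm(motion=[[0, 0, 0, 0, -0.7, 0, 4], [0, 0, 0, 0, -1.5, 0, 4], [0, 0, 0, 0, -1.5, 0, 4], [0, 0, 0, 0, -1.5, 0, 4]])

```text
t: 18.08
eef_pos: [0.5209, 0.2274, 0.0113]
tool_rot: [0.001, 0.997, 0.083, 0.001]
contact_force: [0.0, -6.7, 5.9]
gripper_width: 0.134
grasp_force: 50.5
```

Request:
jog_arm(motion=[[0, 0, 0, 0, 0, 0, 13], [0, 0, 0, 0, 0, 0, 18], [0, 0, 0, 0, 0, 0, 30], [0, 0, 0, 0, 0, 0, 40], [0, 0, 0, 0, 0, 0, 40], [0, 0, 0, 0, 0, -30, 40], [0, 0, 0, 0, 0, -75, 40], [0, 0, 0, -20, 0, -130, 50], [0, 0, 0, -50, 0, -160, 50], [0, 0, 0, -50, 0, -160, 50]])

```text
t: 19.32
eef_pos: [0.4701, 0.2224, 0.1733]
tool_rot: [-0.001, 0.996, 0.084, 0.002]
contact_force: [0.5, -0.5, -0.6]
gripper_width: 0.579
grasp_force: 0.0
```

Run:
```python
from h import *
print(tool()[:3,3],bot.get_obs()["t"]); p=cam("wrist"); u=w2px(p,[.52,.25,.02])[0].astype(int); print(u)
g=cv2.cvtColor(p["pixels"],cv2.COLOR_RGB2GRAY).astype(float)
y0,x0=max(u[1]-110,0),max(u[0]-100,0)
cv2.imwrite("pics/b6.png",cv2.resize(np.ascontiguousarray(p["pixels"][y0:y0+200,x0:x0+200,::-1]),(600,600),interpolation=cv2.INTER_CUBIC)); print(x0,y0)
for n,z in (("chisel",.028),("straightedge",.03),("jar",.035)):
    print(n,[(np.round(x["xy"]).tolist(),np.round(px2w(p,x["xy"],z)[0,:2],3).tolist()) for x in bot.spot_in(n,p)[:1]])
```

```text
[0.47006052 0.22242587 0.1733187 ] 19.325
[302 158]
202 48
chisel [([293.0, 159.0], [0.518, 0.258])]
straightedge [([326.0, 148.0], [0.533, 0.23])]
jar [([272.0, 137.0], [0.534, 0.277])]
```

View pics/b6.png

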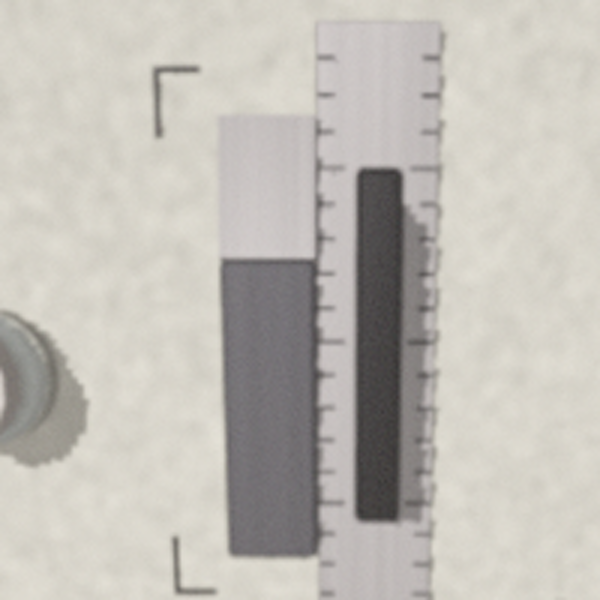

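The chisel lies inside the marks with the straightedge flush along its whole right side (edge at crop x≈317 top to bottom), both released, and the jar still standing. Handing in.

```bash
python3 -c "
from station import bot
print(bot.hand_in())"
```

```text
the job is handed in; nothing more can be done
None
```

I handed the job in at about 19 s: the chisel lies flat in the middle of the board with the straightedge flush along one whole long side, the jar is still standing, and the other tools were left in the tray, but the hand-in gave no verdict.

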